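# Couple the gauge to a leaning gas canister

### The job

Take the red in-test marker from its rack, stand it fully down and upright in the bore of the test stand and let go of it. Then take the gauge coupler by its handle, press it squarely over the brass nipple of the leaning canister so that its rim pushes the spring collar past its snap and fully home, and keep gripping and pushing it there: the program finishes while still holding the coupler down. Leave the other things on the counter where they stand.

Things in the scene. Friction and masses are not known exactly. Their poses are not given: they have to be found in the camera images.
- test_stand: Fixed grey stand, base 150 mm in x, from y -50 to 120 mm, 12 mm thick; origin on its underside, below the canister. A green canister (52 mm across) strapped in it leans 0.44 rad from vertical, its top towards the stand's -x; on its neck a spring collar, and out of that a brass nipple, tip at (-5, 0, 148) mm. At (0, 85) mm an aluminium block, 44 mm square, top at 47 mm, with the marker bore
- bore_mouth (a point): centre of the mouth of the vertical marker bore in the test stand's aluminium block: round, 16 mm wide, 25 mm deep; axes as the stand's. The canister's flank is about 55 mm from the bore's axis
- collar_top (a point): centre of the flat top of the steel spring collar (32 mm across, red band) on the canister's neck; z axis points up out of the canister along the nipple, 0.44 rad from vertical. The nipple, 12 mm thick, its tip tapered to 6 mm, sticks 14 mm out above this face, more as the collar sinks. Moves with the collar
- collar (a joint): how far the collar is pushed down along the nipple, m: 0 at rest, 0.010 home on a hard stop. It takes about 11 N to start it, then it snaps: its resistance falls as it moves, to about 4 N at the stop. It springs back when not pushed; the red band sinks into the neck when home
- marker: Loose red in-test marker pin, 120 mm tall, about 60 g, standing upright in the light wooden rack: shaft 14 mm across with a bevelled foot, and from 90 mm up a round head 22 mm across with a white stripe. Origin at the centre of its foot, z up along it
- marker_rack: Light wooden block, 64 mm square, 30 mm tall, fixed; a 17 mm hole in its middle, 20 mm deep, holds the marker at first. Origin under its centre
- coupler: Loose steel gauge coupler, 85 mm tall, about 200 g, standing upright, mouth down, in the dark wooden rack. Lower 32 mm is a tube 30 mm across with a 14.4 mm bore, 32 mm deep, open at the bottom; above that a dark round handle 28 mm across with a blue band and a white dial on top. Origin at the centre of its lower rim (the mouth), z up along it
- coupler_mouth (a point): centre of the coupler's lower rim, same as its origin, moves with it
- coupler_rack: Dark wooden block, 72 mm square, 25 mm tall, fixed; a 34 mm hole in its middle, 15 mm deep, holds the coupler at first. Origin under its centre
- amber_bottle: Bystander: brown glass bottle, 48 mm across, 100 mm tall, standing loose; origin under its centre
- ointment_jar: Bystander: white jar, 60 mm across, 55 mm tall, standing loose; origin under its centre
- mortar: Bystander: white ceramic mortar bowl, 90 mm across, 60 mm tall, standing loose; origin under its centre
- brass_weight: Bystander: brass scale weight with a knob, 36 mm across, 52 mm tall, standing loose; origin under its centre
- green_bottle: Bystander: green glass bottle, 50 mm across, 85 mm tall, standing loose; origin under its centre
- pill_can: Bystander: white can, 54 mm across, 70 mm tall, standing loose; origin under its centre

How it is judged:
By the outcome, as a careful person would: the job done as asked, in the order asked, and still so for the second after the job is handed in, while the arm keeps its last pose, push and grip.
It also fails if it takes over 61 s, if anything falls off the work surface, if the arm or the gripper's body presses on something with over 40 N, if the wrist force passes 120 N, or if a joint passes its speed limit or range.

### The arm

A 6-joint arm with a two-finger parallel gripper is mounted at the origin on the work surface. World frame = base frame: x ahead of the robot, y to its left, z up, the work surface at z = 0. Lengths are in m, angles in rad, forces in N, time in s.
With the tool pointing down it reaches from about 0.35 to 0.975 m from the base axis. Payload 4.9 kg.
Tool frame: the origin (TCP) lies on the centre line of the jaws, within the pads' length; the fingertips stand manip.tip_reach ahead of it and the grasp point (between the pads) is the TCP (manip.tip_reach is the distance from the TCP to the fingertips, in m); z points along the fingers, y is the line along which they close (so a half turn about z gives the same grasp; the last joint's range is limited). The gripper opens to 85 mm and grips with 20 to 120 N. Pads are 22 mm wide; open, the fingers measure 114 mm over their backs; the gripper's body (76 mm by 85 mm) begins 54 mm behind the grasp point. The pads swing forward as they close: fully open they stand 13 mm farther back than shut.
Start: joints at [1.186, 0.053, 1.613, -0, 1.476, -0.119], TCP at [0.164, 0.603, 0.227] pointing down, gripper open.
Joint ranges: [-3.01, 3.01], [-1.01, 2.22], [0.06, 2.58], [-1.02, 4.17], [0.09, 2.62], [-3.14, 3.14]. Speed limits (rad/s): [2.57, 2.57, 3.14, 3.14, 3.14, 3.14].

### API

Orientations are given as a unit quaternion [w, x, y, z].
In Python, from plant import manip gives the robot as it stands. The module is installed in compiled form; this text tells all that it offers.
- The arm moves only by the tool move_arm, never from a script. Its argument "rows" is a list of rows, each a list of 7 numbers: the shift along the tool's x, y, z in cm, then the turn, a rotation vector about the tool's x, y, z in degrees, then the opening, from -1 (shut) to 1 (fully open). In form: [[tx, ty, tz, ax, ay, az, jaw], ...]. A call has 1 to 20 rows; each row shifts and turns the commanded pose from where the row before left it, along the tool's axes as they then stand; what a row does not reach is not made up. A row lasts 1/12 s, in which the tool goes at most 41.7 mm and 7.16 degrees, less where a joint would pass 70% of its speed; a pose out of reach is approached as far as the arm can. A call is refused whole if a number of a shift passes 4.17 or a number of a turn 7.16, either way. A call with a gripper value outside its range is refused whole. The fingers move at their own pace and stop on an object; the grip force is fixed at half the most. Time passes only in rows, so rows that do not move let the fingers close. It gives the time, the measured TCP pose, the force, the opening and the grip force at its end, in the units of the state.
- manip.state(): the state, without advancing time (a new reading comes with each control period).
- manip.grab_frame(name): name is "scene" or "top" or "wrist"; returns a dict with "img" (420x560x3 uint8, blue, green, red), "mtx" (3x3 intrinsics, pixels), "k1" (the pictures are not rectified: a ray, as slopes to the right and down, at radius r is drawn at 1 + k1 r^2 times it, then the intrinsics apply), "R" (3x3) and "t" (3): a world point X has camera coordinates R X + t. Camera axes: x right, y down, z forward; pixel columns grow to the right and rows downward; lengths in m; the calibration is good to about 2 mm. A picture is of the moment at which its call begins. There is no depth.
- manip.job_done(): hands the job in; it is judged then, once.
The state is a dict: "time": time; "joint_pos": joint angles; "joint_vel": joint speeds; "joint_efforts": joint torques, N m; "tool_pos": TCP position; "tool_rot": TCP orientation; "contact_force": force on the tool from outside, world axes, zero at the start; "ft_torque": the same for the moment, N m; "gripper_width": opening from 0.0 (shut) to 1.0 (fully open); "grasp_force": force on a finger pad.
Only numpy, scipy, OpenCV 4.12 (cv2) and the standard library are available. Lean on these libraries where they do the work, as an engineer would, in place of code of your own. Each camera call takes 0.05 s, during which the arm holds its last target. There are 200 camera calls.

## Working session

There is one attempt and no reset: what is moved stays moved. The work goes in short steps, Python scripts to look and compute and a tool call to move; the robot and the scene stay as the last step left them, time stands still between calls to the robot, and variables do not carry over. Pictures are saved under pics/ and viewed, at most 10 in all, crops included, and the job is handed in when it is done.

Besides the shell and the picture viewer there is one more tool, called after "Request:" in YAML: its name, and indented under it one key for each argument. move_arm: Moves the arm, as the interface text tells. Its arguments: {"type":"object","properties":{"rows":{"type":"array","items":{"type":"array","items":{"type":"number"}}}},"required":["rows"]}

```bash
mkdir -p pics
cat > h.py <<'E'
import numpy as np, cv2, pickle
from plant import manip
def grab(n,f=None):
    d=manip.grab_frame(n); d={k:(np.array(v) if k in('img','mtx','R','t') else v) for k,v in d.items()}
    if f: cv2.imwrite('pics/'+f+'.png',d['img']); pickle.dump(d,open('pics/'+f+'.pkl','wb'))
    return d
def ray(d,u,v):
    K=d['mtx']; k=float(np.ravel(d['k1'])[0])
    p=np.array([(u-K[0,2])/K[0,0],(v-K[1,2])/K[1,1]]); q=p.copy()
    for _ in range(30): q=p/(1+k*(q@q))
    R=d['R']; t=np.ravel(d['t']); return -R.T@t, R.T@np.array([q[0],q[1],1])
def plane(d,u,v,z):
    c,r=ray(d,u,v); return c+r*(z-c[2])/r[2]
def tri(*obs):
    A=np.zeros((3,3));b=np.zeros(3)
    for d,u,v in obs:
        c,r=ray(d,u,v); r/=np.linalg.norm(r); P=np.eye(3)-np.outer(r,r); A+=P;b+=P@c
    return np.linalg.solve(A,b)
def proj(d,X):
    k=float(np.ravel(d['k1'])[0]); x=d['R']@np.array(X)+np.ravel(d['t']); q=x[:2]/x[2]; q=q*(1+k*(q@q)); K=d['mtx']
    return np.array([K[0,0]*q[0]+K[0,2],K[1,1]*q[1]+K[1,2]])
E
python3 - <<'E'
from h import *
np.set_printoptions(precision=3,suppress=True)
for n in('scene','top'):
    d=grab(n,n+'0'); print(n,d['mtx'],d['k1'],-d['R'].T@np.ravel(d['t']),d['R'])
s=manip.state();print(s, manip.tip_reach)
E
```

```text
scene [[471.301   0.    279.647]
 [  0.    471.301 214.478]
 [  0.      0.      1.   ]] -0.024537768909425363 [1.099 0.418 0.939] [[-0.602  0.799 -0.013]
 [ 0.617  0.455 -0.642]
 [-0.507 -0.394 -0.766]]
top [[431.678   0.    277.643]
 [  0.    431.678 205.625]
 [  0.      0.      1.   ]] -0.08090810724873052 [0.373 0.004 0.923] [[-0.005 -1.    -0.023]
 [-0.985  0.009 -0.173]
 [ 0.174  0.022 -0.985]]
{'time': 0.1, 'joint_pos': array([ 1.186,  0.053,  1.614,  0.   ,  1.476, -0.119]), 'joint_vel': array([-0.001, -0.001, -0.002, -0.001,  0.001,  0.   ]), 'joint_efforts': array([  0.   , -39.489, -37.137,  -0.   ,   0.004,   0.   ]), 'tool_pos': array([0.164, 0.603, 0.226]), 'tool_rot': array([-0.   ,  0.133,  0.991, -0.001]), 'contact_force': array([-0.047, -0.069, -0.016]), 'ft_torque': array([-0.012,  0.007,  0.013]), 'grasp_force': 0.0, 'gripper_width': 0.9992719763453516} 0.019
```

View pics/scene0.png

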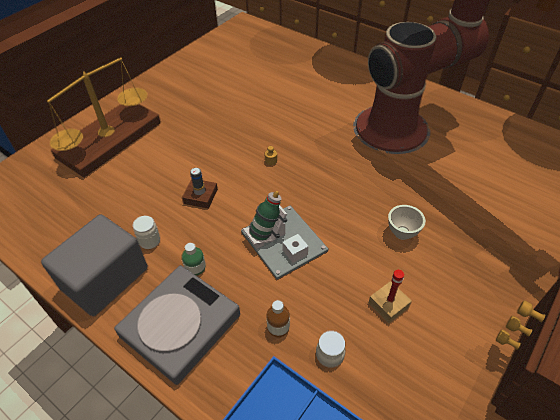

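View pics/top0.png

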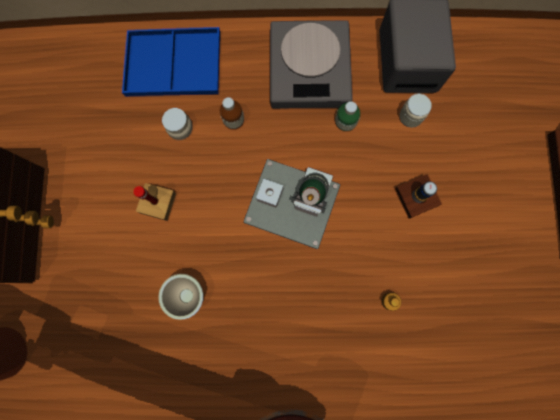

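The scene view shows the marker head at (398,274), the coupler at (196,172), and the bore at about (295,245). In the top view, the marker head is at (140,192), the coupler dial at (430,188), the bore at (270,191), and the nipple near (311,197). I'll zoom in on these.

Run:
```python
import cv2,numpy as np
s=cv2.imread('pics/scene0.png');t=cv2.imread('pics/top0.png')
def c(i,x,y,w,h,W,H): return cv2.resize(i[y:y+h,x:x+w],(W,H),interpolation=cv2.INTER_CUBIC)
# top: stand x240-345,y150-255 ; scene: stand x235-335,y185-285
a=c(t,240,155,100,100,400,400);b=c(s,235,183,100,100,400,400)
e=[c(t,130,175,50,50,200,200),c(s,365,265,50,50,200,200),c(t,395,170,50,50,200,200),c(s,177,162,50,50,200,200)]
cv2.imwrite('pics/m0.png',np.vstack([np.hstack([a,b]),np.hstack(e)]))
```

```text
(no output)
```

View pics/m0.png

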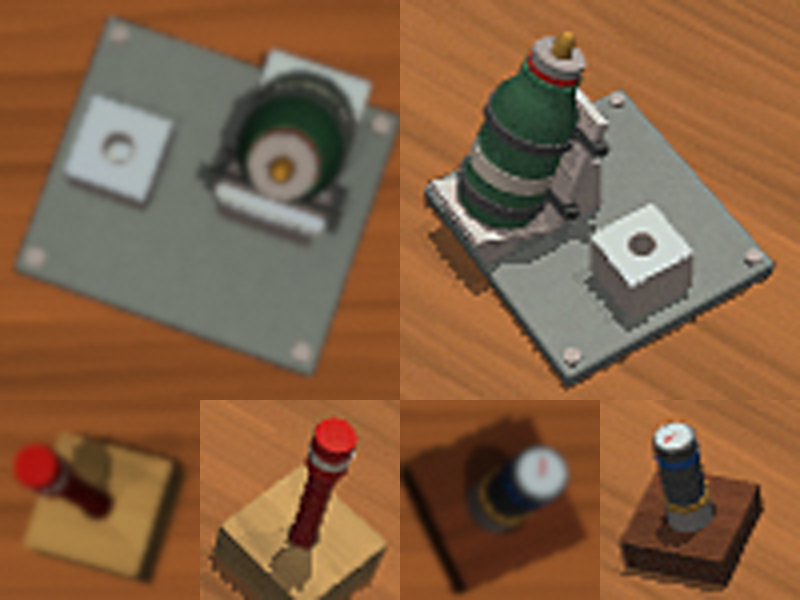

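The zoom shows the bore at top (269.5,192.3) and scene (295.3,243.8), and the nipple tip at scene (277,192). The marker head and the coupler dial are clear in both views.

Run:
```python
from h import *
np.set_printoptions(precision=4,suppress=True)
T=pickle.load(open('pics/top0.pkl','rb'));S=pickle.load(open('pics/scene0.pkl','rb'))
C=[plane(T,u,v,.012) for u,v in((267.5,158.8),(340,184.5),(318,248.8),(244.3,222.5))]
print('corners',np.array(C)); 
print([np.linalg.norm(C[i]-C[(i+1)%4]) for i in range(4)])
ctr=np.mean(C,0); 
# +y stand: from right edge (C1,C2) to left edge (C0,C3); +x: from C3,C2 to C0,C1
ey=(C[0]+C[3]-C[1]-C[2]);ey/=np.linalg.norm(ey);ex=(C[0]+C[1]-C[2]-C[3]);ex/=np.linalg.norm(ex)
y1=np.arctan2(-ey[0],ey[1]);y2=np.arctan2(ex[1],ex[0]);print('yaw',y1,y2);y=(y1+y2)/2
R=np.array([[np.cos(y),-np.sin(y),0],[np.sin(y),np.cos(y),0],[0,0,1]])
o=ctr-R@[0,.035,.012];print('origin by base',o,'bore',o+R@[0,.085,.047],'tip',o+R@[-.005,0,.148])
print('bore tri',tri((T,269.5,192.3),(S,295.3,243.8)),plane(T,269.5,192.3,.047),plane(S,295.3,243.8,.047))
print('tip S plane',plane(S,277.3,192,.148), 'T collar',plane(T,310.8,198,.135))
print('marker',tri((T,139.3,190.5),(S,398.8,272.5)),plane(T,139.3,190.5,.13),plane(S,398.8,272.5,.13))
print('coupler',tri((T,430.8,188.3),(S,195.5,171.5)),plane(T,430.8,188.3,.095),plane(S,195.5,171.5,.095))
```

```text
corners [[ 0.6384  0.0462  0.012 ]
 [ 0.5792 -0.1104  0.012 ]
 [ 0.4411 -0.0601  0.012 ]
 [ 0.4982  0.0958  0.012 ]]
[np.float64(0.16736178731717594), np.float64(0.14702081590927374), np.float64(0.16598585797384133), np.float64(0.14870713955593318)]
yaw -0.3560599982635097 -0.3447355593779358
origin by base [ 0.5272 -0.04    0.    ] bore [0.5564 0.0398 0.047 ] tip [ 0.5225 -0.0383  0.148 ]
bore tri [0.5565 0.0408 0.0443] [0.5561 0.0404 0.047 ] [0.558  0.0422 0.047 ]
tip S plane [ 0.5247 -0.034   0.148 ] T collar [ 0.5263 -0.04    0.135 ]
marker [0.544  0.2869 0.131 ] [0.5449 0.2857 0.13  ] [0.5423 0.2881 0.13  ]
coupler [ 0.5513 -0.2785  0.092 ] [ 0.5514 -0.2788  0.095 ] [ 0.553  -0.2745  0.095 ]
```

Request:
move_arm:
  rows:
    - [-3.75,-1.71,0,0,0,0,1]
    - [-3.75,-1.71,0,0,0,0,1]
    - [-3.75,-1.71,0,0,0,0,1]
    - [-3.75,-1.71,0,0,0,0,1]
    - [-3.75,-1.71,0,0,0,0,1]
    - [-3.75,-1.71,0,0,0,0,1]
    - [-3.75,-1.71,0,0,0,0,1]
    - [-3.75,-1.71,0,0,0,0,1]
    - [-3.75,-1.71,0,0,0,0,1]
    - [-3.75,-1.71,0,0,0,0,1]
    - [-3.75,-1.71,0,0,0,0,1]
    - [-3.75,-1.71,0,0,0,0,1]

```text
time: 1.1
tool_pos: [0.5455, 0.2851, 0.2264]
tool_rot: [-0.0, 0.133, 0.991, -0.0]
contact_force: [0.3, -0.0, 0.7]
gripper_width: 1.001
grasp_force: 0.0
```

Request:
move_arm:
  rows:
    - [0,0,0,0,0,6.8,1]
    - [0,0,0,0,0,6.8,1]
    - [0,0,0,0,0,6.8,1]
    - [0,0,0,0,0,6.8,1]
    - [0,0,0,0,0,6.8,1]
    - [0,0,0,0,0,6.8,1]
    - [0,0,0,0,0,6.8,1]
    - [0,0,0,0,0,6.8,1]
    - [0,0,0,0,0,6.8,1]
    - [0,0,0,0,0,6.8,1]
    - [0,0,0,0,0,6.8,1]
    - [0,0,0,0,0,6.8,1]
    - [0,0,0,0,0,6.8,1]
    - [0,0,0,0,0,6.8,1]
    - [0,0,0,0,0,0,1]

```text
time: 2.35
tool_pos: [0.5441, 0.2867, 0.2262]
tool_rot: [-0.0, 0.822, 0.57, -0.001]
contact_force: [-0.3, 0.2, -0.2]
gripper_width: 1.0
grasp_force: 0.0
```

```bash
cat >> h.py <<'E'
from scipy.spatial.transform import Rotation as Ro
YAW=-.35; SR=Ro.from_euler('z',YAW).as_matrix()
DOWN=SR@np.array([[0,1,0],[1,0,0],[0,0,-1.]])  # tool x=stand y, tool y=stand x, z down
def pose():
    s=manip.state(); q=np.array(s['tool_rot']); return np.array(s['tool_pos']),Ro.from_quat(q[[1,2,3,0]]).as_matrix(),s
def go(p,R=DOWN):
    x,T,s=pose(); print('t',round(s['time'],2),'pos',x.round(4),'shift cm',(T.T@(np.array(p)-x)*100).round(2),'turn deg',np.degrees(Ro.from_matrix(T.T@R).as_rotvec()).round(2),'F',np.round(s['contact_force'],1),'w',round(s['gripper_width'],3),'gf',round(s['grasp_force'],1))
E
python3 - <<'E'
from h import *
go([.544,.2865,.227]); d=grab('wrist','w1')
np.set_printoptions(precision=4,suppress=True)
x,T,s=pose(); c=-d['R'].T@np.ravel(d['t']); print(T.T@(c-x),T.T@d['R'].T,s['joint_pos'],d['mtx'],d['k1'])
print(proj(d,[.544,.2865,.13]),proj(d,[.544,.2865,.03]))
E
```

```text
t 2.35 pos [0.5441 0.2867 0.2262] shift cm [-0.02 -0.01 -0.08] turn deg [-0.05  0.04 -0.48] F [-0.3  0.2 -0.2] w 1.0 gf 0.0
[ 0.0719  0.0001 -0.1478] [[-0.0035 -0.9569 -0.2903]
 [ 1.     -0.0038  0.0003]
 [-0.0014 -0.2902  0.957 ]] [ 0.364   0.0306  1.6367 -0.      1.4753  0.7182] [[372.3042   0.     278.7265]
 [  0.     372.3042 209.5853]
 [  0.       0.       1.    ]] 0.013036355007343639
[278.4511 206.8182] [278.4545 176.633 ]
```

View pics/w1.png

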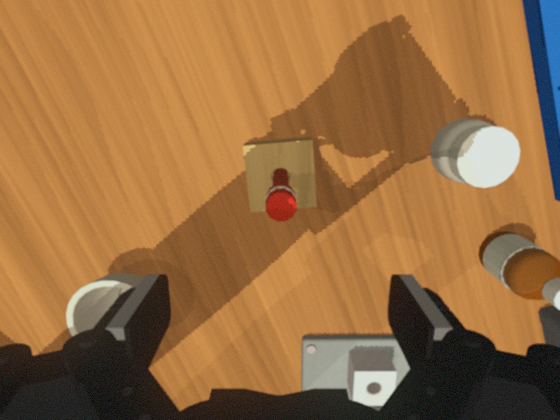

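The wrist view shows the marker head at (281,206), about 2.5 px right of the prediction. The bore mouth is at (374,388).

Run:
```python
from h import *
np.set_printoptions(precision=4,suppress=True)
d=pickle.load(open('pics/w1.pkl','rb')); h=cv2.cvtColor(d['img'],cv2.COLOR_BGR2HSV)
m=cv2.inRange(h,(0,180,150),(6,255,255))|cv2.inRange(h,(174,180,150),(180,255,255))
c=max(cv2.findContours(m,0,1)[0],key=cv2.contourArea); (u,v),r=cv2.minEnclosingCircle(c); print(u,v,r,cv2.boundingRect(c),.011*372/.244)
p=plane(d,u,v,.13);print(p); go([*p[:2],.115])
g=d['img'][365:410,350:400].astype(float).mean(2); ys,xs=np.where(g<110); k=((ys-23)**2+(xs-24)**2<100); print('bore',xs[k].mean()+350,ys[k].mean()+365,k.sum()); print(plane(d,xs[k].mean()+350,ys[k].mean()+365,.047))
```

```text
280.67242431640625 205.5 14.748978614807129 (266, 193, 30, 27) 16.770491803278688
[0.5457 0.2868 0.13  ]
t 2.4 pos [0.5442 0.2867 0.2263] shift cm [ 0.08  0.15 11.13] turn deg [-0.04  0.04 -0.24] F [-0.3 -0.3 -0.1] w 0.998 gf 0.0
bore 373.0 387.8767123287671 73
[0.5594 0.0388 0.047 ]
```

Request:
move_arm:
  rows:
    - [0.05,0.15,2.0,0,0,0,1]
    - [0,0,2.5,0,0,0,1]
    - [0,0,2.5,0,0,0,1]
    - [0,0,2.0,0,0,0,1]
    - [0,0,1.4,0,0,0,1]
    - [0,0,0.7,0,0,0,1]
    - [0,0,0,0,0,0,1]
    - [0,0,0,0,0,0,-0.2]
    - [0,0,0,0,0,0,-0.4]
    - [0,0,0,0,0,0,-0.6]
    - [0,0,0,0,0,0,-0.8]
    - [0,0,0,0,0,0,-1]
    - [0,0,0,0,0,0,-1]
    - [0,0,0,0,0,0,-1]
    - [0,0,0,0,0,0,-1]
    - [0,0,0,0,0,0,-1]

```text
time: 3.73
tool_pos: [0.5467, 0.2871, 0.1171]
tool_rot: [0.0, 0.821, 0.571, 0.001]
contact_force: [-1.1, -0.1, 5.9]
gripper_width: 0.218
grasp_force: 58.8
```

Request:
move_arm:
  rows:
    - [0,0,-0.5,0,0,0,-1]
    - [0,0,-1.5,0,0,0,-1]
    - [0,0,-2,0,0,0,-1]
    - [0,0,-2,0,0,0,-1]
    - [0,0,-1,0,0,0,-1]
    - [-1.5,0.6,0,0,0,0,-1]
    - [-2.5,1,0,0,0,0,-1]
    - [-3,1.3,0,0,0,0,-1]
    - [-3,1.3,0,0,0,0,-1]
    - [-3,1.3,0,0,0,0,-1]
    - [-3,1.3,0,0,0,0,-1]
    - [-3,1.3,0,0,0,0,-1]
    - [-2,0.8,0,0,0,0,-1]
    - [-1.2,0.4,0,0,0,0,-1]
    - [-0.6,0.2,0,0,0,0,-1]
    - [0,0,0,0,0,0,-1]
    - [0,0,0,0,0,0,-1]

```text
time: 5.15
tool_pos: [0.5553, 0.0407, 0.1856]
tool_rot: [-0.0, 0.821, 0.571, -0.0]
contact_force: [0.0, 0.3, -0.4]
gripper_width: 0.217
grasp_force: 58.9
```

Run:
```python
from h import *
go([.557,.040,.177]); w=grab('wrist','w2');s=grab('scene','s2')
x,T,_=pose()
def c(i,x,y,w,h,W,H): return cv2.resize(i[y:y+h,x:x+w],(W,H),interpolation=cv2.INTER_CUBIC)
cv2.imwrite('pics/m2.png',np.hstack([c(w['img'],180,90,200,200,400,400),c(s['img'],240,165,100,100,400,400)]))
for n,d in(('w',w),('s',s)): print(n,[proj(d,p).round(1) for p in([.557,.04,.047],x+T@[0,0,-.013],x+T@[0,0,.107])])
```

```text
t 5.15 pos [0.5553 0.0407 0.1856] shift cm [-0.    0.18  0.86] turn deg [-0.04 -0.03 -0.36] F [ 0.   0.3 -0.4] w 0.217 gf 58.9
w [array([280.8, 191.6]), array([278.4, 282.4]), array([278.4, 201.7])]
s [array([294.8, 243.1]), array([296.5, 199.8]), array([295.8, 234.6])]
```

View pics/m2.png

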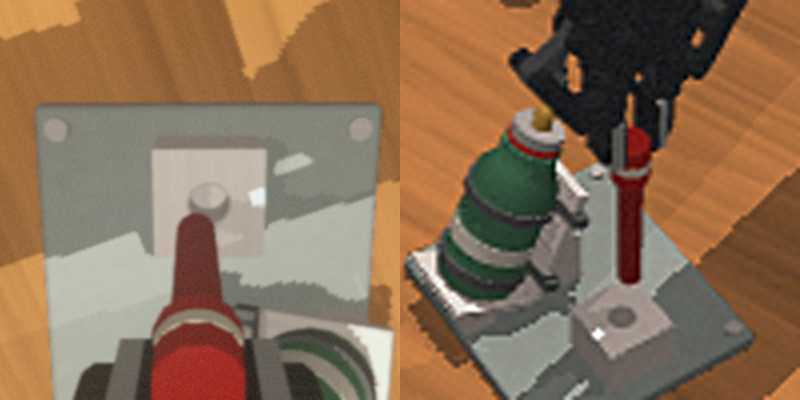

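The wrist crop puts the bore at about (284.5,190.8) and the marker foot at (277.8,~201). So the marker needs about +4.8 mm along tool y. I'll shift it, lower it, and check from close by.

Request:
move_arm:
  rows:
    - [0.02,0.24,0.5,0,0,0,-1]
    - [0,0.24,0.5,0,0,0,-1]
    - [0,0,0.5,0,0,0,-1]
    - [0,0,0.5,0,0,0,-1]
    - [0,0,0,0,0,0,-1]
    - [0,0,0,0,0,0,-1]

```text
time: 5.75
tool_pos: [0.5596, 0.0386, 0.165]
tool_rot: [-0.0, 0.821, 0.571, -0.001]
contact_force: [-0.3, 0.3, -1.3]
gripper_width: 0.22
grasp_force: 58.9
```

Run:
```python
from h import *
go([.5597,.0392,.177]); w=grab('wrist','w3');s=grab('scene','s3')
x,T,_=pose()
def c(i,x,y,w,h,W,H): return cv2.resize(i[y:y+h,x:x+w],(W,H),interpolation=cv2.INTER_CUBIC)
cv2.imwrite('pics/m3.png',np.hstack([c(w['img'],230,140,100,100,400,400),c(s['img'],270,205,50,50,400,400)]))
for n,d in(('w',w),('s',s)): print(n,[proj(d,p).round(1) for p in([.5597,.0392,.047],x+T@[0,0,-.013],x+T@[0,0,.107])])
```

```text
t 5.75 pos [0.5596 0.0386 0.165 ] shift cm [ 0.06 -0.01 -1.2 ] turn deg [-0.09  0.03 -0.37] F [-0.3  0.3 -1.3] w 0.22 gf 58.9
w [array([278.5, 197.4]), array([279.9, 284.3]), array([279.4, 202.5])]
s [array([293.8, 243.7]), array([294.1, 206.8]), array([293.5, 240.6])]
```

View pics/m3.png

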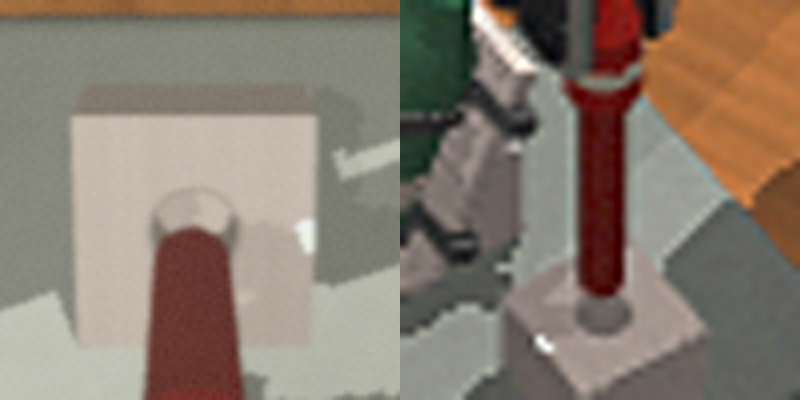

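The wrist crop shows the bore centre at (195.5,228) and the shaft at x=194, so they line up sideways. The foot is about 1 mm short along tool x, and I'll correct that while lowering.

Request:
move_arm:
  rows:
    - [0.08,0.03,0,0,0,0,-1]
    - [0,0,0.4,0,0,0,-1]
    - [0,0,0.4,0,0,0,-1]
    - [0,0,0.3,0,0,0,-1]
    - [0,0,0.3,0,0,0,-1]
    - [0,0,0.3,0,0,0,-1]
    - [0,0,0,0,0,0,-1]

```text
time: 6.43
tool_pos: [0.56, 0.0391, 0.1478]
tool_rot: [-0.001, 0.821, 0.571, -0.001]
contact_force: [-0.4, -0.3, -1.3]
gripper_width: 0.219
grasp_force: 58.9
```

Request:
move_arm:
  rows:
    - [0,0,0.4,0,0,0,-1]
    - [0,0,0.4,0,0,0,-1]
    - [0,0,0.4,0,0,0,-1]
    - [0,0,0.3,0,0,0,-1]
    - [0,0,0.2,0,0,0,-1]
    - [0,0,0.1,0,0,0,-1]
    - [0,0,0,0,0,0,-1]

```text
time: 7.02
tool_pos: [0.5604, 0.0391, 0.1305]
tool_rot: [-0.0, 0.821, 0.57, -0.0]
contact_force: [-0.5, -0.3, -0.8]
gripper_width: 0.214
grasp_force: 58.9
```

Request:
move_arm:
  rows:
    - [0,0,0.1,0,0,0,-1]
    - [0,0,0.1,0,0,0,-1]
    - [0,0,0.1,0,0,0,-1]
    - [0,0,0,0,0,0,-1]

```text
time: 7.35
tool_pos: [0.5614, 0.0391, 0.1291]
tool_rot: [0.001, 0.821, 0.571, 0.001]
contact_force: [-0.6, 1.1, 3.5]
gripper_width: 0.215
grasp_force: 59.3
```

Request:
move_arm:
  rows:
    - [0,0,-0.05,0,0,0,-0.4]
    - [0,0,0,0,0,0,-0.2]
    - [0,0,0,0,0,0,0.1]
    - [0,0,0,0,0,0,0.3]
    - [0,0,0,0,0,0,0.3]
    - [0,0,-0.5,0,0,0,0.3]
    - [0,0,-1,0,0,0,0.3]
    - [0,0,-2,0,0,0,0.3]
    - [0,0,-3,0,0,0,0.3]
    - [0,0,-3,0,0,0,0.3]
    - [0,0,-2,0,0,0,0.3]
    - [0,0,0,0,0,0,1]
    - [0,0,0,0,0,0,1]

```text
time: 8.43
tool_pos: [0.5617, 0.0391, 0.2462]
tool_rot: [0.001, 0.821, 0.571, 0.002]
contact_force: [0.8, 0.4, -0.1]
gripper_width: 0.911
grasp_force: 0.0
```

Run:
```python
from h import *
np.set_printoptions(precision=4,suppress=True)
go([.552,-.278,.2]); w=grab('wrist','w4');T=grab('top','t4');s=grab('scene','s4')
for n,d in(('w',w),('top',T),('sc',s)):
    h=cv2.cvtColor(d['img'],cv2.COLOR_BGR2HSV)
    m=cv2.inRange(h,(0,180,90),(6,255,255))|cv2.inRange(h,(174,180,90),(180,255,255))
    c=max(cv2.findContours(m,0,1)[0],key=cv2.contourArea); (u,v),r=cv2.minEnclosingCircle(c); print(n,(u,v,r),plane(d,u,v,.142),proj(d,[.5605,.0392,.142]))
```

```text
t 8.43 pos [0.5617 0.0391 0.2462] shift cm [-30.06  10.14   4.63] turn deg [ 0.26 -0.08 -0.37] F [ 0.8  0.4 -0.1] w 0.911 gf 0.0
w (274.95001220703125, 203.5, 13.862000465393066) [0.5599 0.0398 0.142 ] [276.0472 203.9635]
top (267.5967712402344, 181.2096710205078, 5.448990821838379) [0.5574 0.04   0.142 ] [268.017  179.5797]
sc (294.65216064453125, 219.7391357421875, 5.018980979919434) [0.5635 0.043  0.142 ] [294.0602 218.1012]
```

Request:
move_arm:
  rows:
    - [-1.5,0.5,0,0,0,0,1]
    - [-3,1.02,0,0,0,0,1]
    - [-3,1.02,0,0,0,0,1]
    - [-3,1.02,0,0,0,0,1]
    - [-3,1.02,0,0,0,0,1]
    - [-3,1.02,0,0,0,0,1]
    - [-3,1.02,0,0,0,0,1]
    - [-3,1.02,0,0,0,0,1]
    - [-3,1.02,0,0,0,0,1]
    - [-3,1.0,0,0,0,0,1]
    - [-1.5,0.5,2,0,0,0,1]
    - [0,0,2.5,0,0,0,1]
    - [0,0,0,0,0,0,1]
    - [0,0,0,0,0,0,1]

```text
time: 9.75
tool_pos: [0.5493, -0.2764, 0.1948]
tool_rot: [-0.003, 0.821, 0.57, -0.001]
contact_force: [-0.1, 0.6, 0.1]
gripper_width: 1.002
grasp_force: 0.0
```

Run:
```python
from h import *
np.set_printoptions(precision=4,suppress=True)
w=grab('wrist','w5'); print(proj(w,[.554,-.278,.095]))
h=cv2.cvtColor(w['img'],cv2.COLOR_BGR2HSV)
m=cv2.inRange(h,(0,0,150),(180,70,255)); m=cv2.morphologyEx(m,cv2.MORPH_CLOSE,np.ones((7,7)))
for c in cv2.findContours(m,0,1)[0]:
    if cv2.contourArea(c)>150: (u,v),r=cv2.minEnclosingCircle(c); print(u,v,r,cv2.contourArea(c),plane(w,u,v,.095))
go([.554,-.278,.07])
```

```text
[286.502  205.1444]
287.0 207.5 17.356653213500977 853.0 [ 0.5537 -0.2797  0.095 ]
522.6438598632812 102.59931182861328 48.16944122314453 5185.0 [ 0.7175 -0.2664  0.095 ]
t 9.8 pos [ 0.5505 -0.2767  0.1972] shift cm [-0.01  0.41 12.72] turn deg [-0.17 -0.05 -0.36] F [ 0.8 -0.2 -0.2] w 1.003 gf 0.0
```

View pics/w5.png

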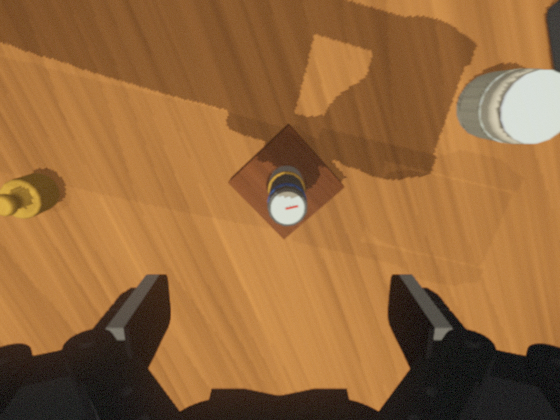

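The wrist view shows the coupler dial at (287,207.5), which is (0.5537,-0.279). The space around it is clear, so I'll descend and grip it.

Request:
move_arm:
  rows:
    - [-0.1,0.4,1,0,0,0,1]
    - [0,0,2,0,0,0,1]
    - [0,0,2.5,0,0,0,1]
    - [0,0,2.5,0,0,0,1]
    - [0,0,2.3,0,0,0,1]
    - [0,0,1.5,0,0,0,1]
    - [0,0,0.8,0,0,0,1]
    - [0,0,0,0,0,0,1]
    - [0,0,0,0,0,0,0]
    - [0,0,0,0,0,0,-0.3]
    - [0,0,0,0,0,0,-0.5]
    - [0,0,0,0,0,0,-1]
    - [0,0,0,0,0,0,-1]
    - [0,0,0,0,0,0,-1]
    - [0,0,0,0,0,0,-1]
    - [0,0,0,0,0,0,-1]

```text
time: 11.13
tool_pos: [0.5551, -0.2803, 0.0739]
tool_rot: [0.001, 0.821, 0.57, 0.0]
contact_force: [-1.6, 0.8, 5.7]
gripper_width: 0.299
grasp_force: 59.0
```

Run:
```python
from h import *
np.set_printoptions(precision=4,suppress=True)
go([.5537,-.279,.07]); w=grab('wrist','w6'); x,T,_=pose()
h=cv2.cvtColor(w['img'],cv2.COLOR_BGR2HSV)
m=cv2.inRange(h,(0,0,140),(180,70,255)); m=cv2.morphologyEx(m,cv2.MORPH_CLOSE,np.ones((9,9)))
for c in cv2.findContours(m,0,1)[0]:
    if cv2.contourArea(c)>150: (u,v),r=cv2.minEnclosingCircle(c); p=plane(w,u,v,.095); print(u,v,r,p,T.T@(p-x))
```

```text
t 11.13 pos [ 0.5551 -0.2803  0.0739] shift cm [ 0.08 -0.18  0.39] turn deg [ 0.09  0.03 -0.38] F [-1.6  0.8  5.7] w 0.299 gf 59.0
279.25408935546875 294.5 30.944581985473633 [ 0.5551 -0.2808  0.095 ] [-0.0004  0.0002 -0.0211]
558.5 111.0 38.003387451171875 [ 0.6643 -0.2493  0.095 ] [ 0.0672  0.0916 -0.021 ]
```

Request:
move_arm:
  rows:
    - [0,0,-0.5,0,0,0,-1]
    - [0,0,-1.5,0,0,0,-1]
    - [0,0,-2.5,0,0,0,-1]
    - [0,0,-3,0,0,0,-1]
    - [0,0,-3,0,0,0,-1]
    - [0,0,-3,0,0,0,-1]
    - [0,0,-2.6,0,0,0,-1]
    - [0,0,-1.5,0,0,0,-1]
    - [1.5,-1,0,0,0,0,-1]
    - [2.5,-1.75,0,0,0,0,-1]
    - [2.7,-1.9,0,0,0,0,-1]
    - [2.7,-1.9,0,0,0,0,-1]
    - [2.7,-1.9,0,0,0,0,-1]
    - [2.7,-1.9,0,0,0,0,-1]
    - [2.7,-1.9,0,0,0,0,-1]
    - [2.5,-1.75,0,0,0,0,-1]
    - [1.2,-0.75,0,0,0,0,-1]
    - [0.5,-0.2,0,0,0,0,-1]

```text
time: 12.68
tool_pos: [0.4889, -0.0221, 0.2471]
tool_rot: [-0.001, 0.821, 0.572, -0.001]
contact_force: [-0.4, -0.4, -2.6]
gripper_width: 0.3
grasp_force: 59.8
```

Request:
move_arm:
  rows:
    - [0,0,0,-4.2,0,0,-1]
    - [0,0,0,-4.2,0,0,-1]
    - [0,0,0,-4.2,0,0,-1]
    - [0,0,0,-4.2,0,0,-1]
    - [0,0,0,-4.2,0,0,-1]
    - [0,0,0,-4.2,0,0,-1]
    - [0,0,0,0,0,0,-1]
    - [0,0,0,0,0,0,-1]

```text
time: 13.35
tool_pos: [0.4893, -0.0244, 0.2471]
tool_rot: [0.178, 0.802, 0.557, 0.123]
contact_force: [-0.0, -0.5, -0.9]
gripper_width: 0.296
grasp_force: 60.0
```

```bash
cat >> h.py <<'E'
TILT=DOWN@Ro.from_rotvec([-.44,0,0]).as_matrix()
AX=SR@np.array([-np.sin(.44),0,np.cos(.44)])
E
python3 - <<'E'
from h import *
np.set_printoptions(precision=4,suppress=True)
tip=np.array([.5267,-.0389,.148])
go(tip+AX*.0939,TILT); x,T,_=pose(); print(T.T@(tip-x))
w=grab('wrist','w7');s=grab('scene','s7');t=grab('top','t7')
def c(i,x,y,w,h,W,H): return cv2.resize(i[y:y+h,x:x+w],(W,H),interpolation=cv2.INTER_CUBIC)
cv2.imwrite('pics/m7.png',np.hstack([c(w['img'],180,120,200,200,400,400),c(s['img'],220,120,100,100,400,400)]))
for n,d in(('w',w),('s',s),('t',t)): print(n,[proj(d,p).round(1) for p in(tip,tip-.014*AX,x+T@[-.0004,0,.0639])])
E
```

```text
t 13.35 pos [ 0.4893 -0.0244  0.2471] shift cm [-0.07 -0.59  1.29] turn deg [-0.19  0.2  -0.34] F [-0.  -0.5 -0.9] w 0.296 gf 60.0
[-0.0004 -0.0056  0.1068]
w [array([270., 203.]), array([270.5, 197.9]), array([277.8, 222.5])]
s [array([275. , 191.6]), array([273. , 196.4]), array([279.7, 176.6])]
t [array([310.6, 196.4]), array([311.3, 194.8]), array([309.3, 198.7])]
```

View pics/m7.png

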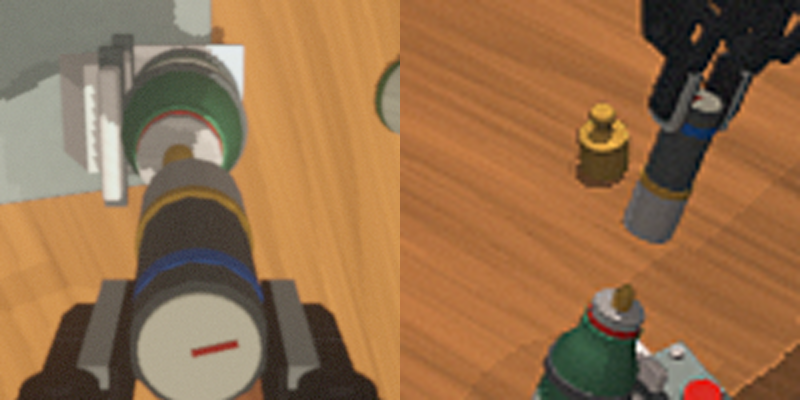

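In the wrist crop the nipple is centred near x=177 (268.5 px in full), so it lies about 6.4 mm along -y of the tool axis. Along tool x it agrees. I'll line up, advance to a 10 mm gap and check again.

Request:
move_arm:
  rows:
    - [0,-0.32,0,0,0,0,-1]
    - [0,-0.32,0.5,0,0,0,-1]
    - [0,0,0.8,0,0,0,-1]
    - [0,0,0.8,0,0,0,-1]
    - [0,0,0.6,0,0,0,-1]
    - [0,0,0.5,0,0,0,-1]
    - [0,0,0,0,0,0,-1]
    - [0,0,0,0,0,0,-1]

```text
time: 14.17
tool_pos: [0.4974, -0.027, 0.216]
tool_rot: [0.179, 0.802, 0.557, 0.124]
contact_force: [-0.7, 0.8, -1.5]
gripper_width: 0.307
grasp_force: 60.1
```

Run:
```python
from h import *
np.set_printoptions(precision=4,suppress=True)
tip=np.array([.5267,-.0389,.148])
go(tip+AX*.0639,TILT); x,T,_=pose(); print(T.T@(tip-x))
w=grab('wrist','w8');s=grab('scene','s8');t=grab('top','t8')
def c(i,x,y,w,h,W,H): return cv2.resize(i[y:y+h,x:x+w],(W,H),interpolation=cv2.INTER_CUBIC)
cv2.imwrite('pics/m8.png',np.hstack([c(w['img'],230,150,100,100,400,400),c(s['img'],250,155,50,50,400,400)]))
for n,d in(('w',w),('s',s)): print(n,[proj(d,p).round(1) for p in(tip,tip-.014*AX,x+T@[-.0004,0,.0639])])
```

```text
t 14.17 pos [ 0.4974 -0.027   0.216 ] shift cm [-0.11 -0.03  1.11] turn deg [-0.09  0.17 -0.34] F [-0.7  0.8 -1.5] w 0.307 gf 60.1
[-0.0009 -0.0002  0.075 ]
w [array([277.5, 217.5]), array([277.5, 210.9]), array([277.8, 222.5])]
s [array([275. , 191.6]), array([273. , 196.4]), array([276.7, 187.9])]
```

View pics/m8.png

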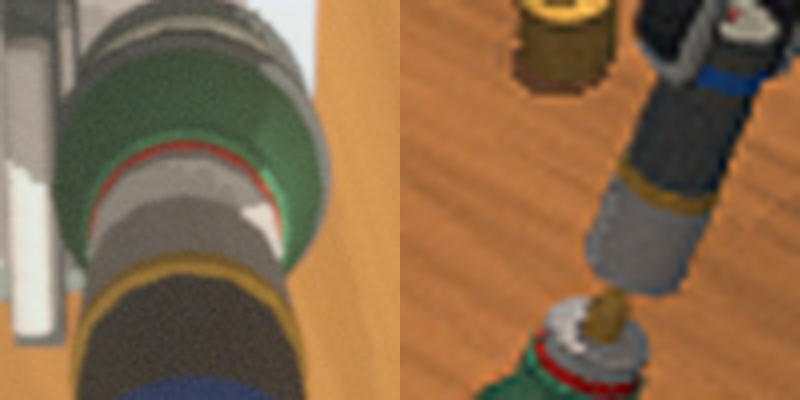

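In the wrist crop the rim apex (row 198.7) and collar apex (row 188.2) match the prediction, with only about 0.4 mm of error in y. The scene crop hints at a sideways offset, so I'll measure that numerically.

Run:
```python
from h import *
np.set_printoptions(precision=2,suppress=True)
d=pickle.load(open('pics/s8.pkl','rb'));h=cv2.cvtColor(d['img'],cv2.COLOR_BGR2HSV)
for r in range(173,200):
    row=[]
    for u in range(264,296):
        H,S,V=h[r,u]
        row.append('r' if (H<5 or H>174) and S>140 else 'G' if 40<H<90 and S>60 else '#' if S<75 else 'b' if H>=16 and S>90 else '.')
    print(r,''.join(row))
x,T,_=pose()
for z in(.032,.045,.0639): print(proj(d,x+T@[-.0004,0,z]))
```

```text
173 ..............b############.....
174 .............bb###########b.....
175 .............bb###########b.....
176 .............bbb##########......
177 .............#bbb########b......
178 ............##.bbb.#####b#......
179 ............###.bbbbb.##bb......
180 ...........######bbbbbbbb.......
181 ...........#########bbbb#.......
182 ...........##############.......
183 ..........##############........
184 ..........##############........
185 .........##############.........
186 .........##############.........
187 ..........############..........
188 ..........############..........
189 ...........###########..........
190 .............########...........
191 ............bb.#####............
192 .......###bbbb..................
193 .....#####bbbbb.................
194 ....#####bbbbb..................
195 ....#####bbbbb##................
196 ..br#####bbbbb##................
197 ..b.######bbb####...............
198 ..Gr#############...............
199 .bGrr############...............
[281.52 176.26]
[279.49 180.92]
[276.59 187.58]
```

Request:
move_arm:
  rows:
    - [-0.08,-0.03,0,0,0,0,-1]
    - [0,0,0.4,0,0,0,-1]
    - [0,0,0.4,0,0,0,-1]
    - [0,0,0.4,0,0,0,-1]
    - [0,0,0.3,0,0,0,-1]
    - [0,0,0.2,0,0,0,-1]
    - [0,0,0,0,0,0,-1]

```text
time: 14.9
tool_pos: [0.5035, -0.0302, 0.2002]
tool_rot: [0.179, 0.802, 0.557, 0.124]
contact_force: [0.2, -0.1, -2.6]
gripper_width: 0.304
grasp_force: 60.1
```

```bash
cat > q.py <<'E'
from h import *
tip=np.array([.5267,-.0389,.148])
go(tip+AX*.0639,TILT); x,T,s=pose(); print('tip in tool mm',(T.T@(tip-x)*1000).round(1),'Ftool',(T.T@np.array(s['contact_force'])).round(1),'M',(T.T@np.array(s['ft_torque'])).round(2))
E
python3 q.py
```

```text
t 14.9 pos [ 0.5035 -0.0302  0.2002] shift cm [-0.02  0.02 -0.61] turn deg [-0.1   0.18 -0.34] F [ 0.2 -0.1 -2.6] w 0.304 gf 60.1
tip in tool mm [-0.   0.3 57.8] Ftool [-0.  -0.9  2.5] M [0.39 0.05 0.01]
```

Request:
move_arm:
  rows:
    - [0,0,0.2,0,0,0,-1]
    - [0,0,0.2,0,0,0,-1]
    - [0,0,0.2,0,0,0,-1]
    - [0,0,0,0,0,0,-1]
    - [0,0,0,0,0,0,-1]

```text
time: 15.32
tool_pos: [0.5061, -0.0311, 0.1956]
tool_rot: [0.179, 0.802, 0.557, 0.124]
contact_force: [-0.3, -0.3, -1.9]
gripper_width: 0.298
grasp_force: 60.1
```

```bash
python3 q.py
```

```text
t 15.32 pos [ 0.5061 -0.0311  0.1956] shift cm [-0.03 -0.03 -1.14] turn deg [-0.03  0.16 -0.34] F [-0.3 -0.3 -1.9] w 0.298 gf 60.1
tip in tool mm [-0.1 -0.3 52.5] Ftool [-0.4 -0.9  1.6] M [ 0.43 -0.08  0.  ]
```

Request:
move_arm:
  rows:
    - [0,0,0.1,0,0,0,-1]
    - [0,0,0.1,0,0,0,-1]
    - [0,0,0.1,0,0,0,-1]
    - [0,0,0.1,0,0,0,-1]
    - [0,0,0,0,0,0,-1]

```text
time: 15.73
tool_pos: [0.5078, -0.0315, 0.1934]
tool_rot: [0.179, 0.802, 0.557, 0.124]
contact_force: [-6.5, 1.5, 5.0]
gripper_width: 0.3
grasp_force: 61.3
```

```bash
python3 q.py
```

```text
t 15.73 pos [ 0.5078 -0.0315  0.1934] shift cm [-0.05 -0.1  -1.41] turn deg [-0.02  0.15 -0.34] F [-6.5  1.5  5. ] w 0.3 gf 61.3
tip in tool mm [-0.3 -0.9 49.8] Ftool [-0.8 -3.9 -7.4] M [ 1.16 -0.13 -0.05]
```

Request:
move_arm:
  rows:
    - [0,-0.08,0,0,0,0,-1]
    - [0,-0.02,0.1,0,0,0,-1]
    - [0,-0.02,0.1,0,0,0,-1]
    - [0,0,0,0,0,0,-1]

```text
time: 16.07
tool_pos: [0.5082, -0.0316, 0.1919]
tool_rot: [0.18, 0.801, 0.557, 0.125]
contact_force: [-5.8, 1.4, 4.7]
gripper_width: 0.304
grasp_force: 61.2
```

```bash
python3 q.py
```

```text
t 16.07 pos [ 0.5082 -0.0316  0.1919] shift cm [-0.05 -0.07 -1.57] turn deg [ 0.11  0.14 -0.34] F [-5.8  1.4  4.7] w 0.304 gf 61.2
tip in tool mm [-0.4 -0.8 48.2] Ftool [-0.7 -3.3 -6.7] M [ 0.85 -0.16 -0.  ]
```

Request:
move_arm:
  rows:
    - [0,-0.03,0.15,0,0,0,-1]
    - [0,-0.03,0.15,0,0,0,-1]
    - [0,-0.02,0.15,0,0,0,-1]
    - [0,-0.02,0.15,0,0,0,-1]
    - [0,0,0.1,0,0,0,-1]
    - [0,0,0,0,0,0,-1]
    - [0,0,0,0,0,0,-1]

```text
time: 16.65
tool_pos: [0.5106, -0.0326, 0.1846]
tool_rot: [0.181, 0.801, 0.557, 0.126]
contact_force: [0.5, -1.0, 3.0]
gripper_width: 0.296
grasp_force: 60.5
```

```bash
python3 q.py
```

```text
t 16.65 pos [ 0.5106 -0.0326  0.1846] shift cm [-0.04  0.01 -2.34] turn deg [ 0.2   0.14 -0.34] F [ 0.5 -1.   3. ] w 0.296 gf 60.5
tip in tool mm [-0.3 -0.1 40.5] Ftool [-0.8  2.  -2.4] M [-0.35 -0.12 -0.03]
```

Request:
move_arm:
  rows:
    - [0,0.05,0.1,0,0,0,-1]
    - [0,0,0.1,0,0,0,-1]
    - [0,0,0.1,0,0,0,-1]
    - [0,0,0,0,0,0,-1]
    - [0,0,0,0,0,0,-1]

```text
time: 17.07
tool_pos: [0.5116, -0.0326, 0.1845]
tool_rot: [0.179, 0.801, 0.557, 0.125]
contact_force: [-16.6, 4.1, 21.2]
gripper_width: 0.296
grasp_force: 63.3
```

```bash
python3 q.py
```

```text
t 17.07 pos [ 0.5116 -0.0326  0.1845] shift cm [-0.08 -0.07 -2.39] turn deg [ 0.05  0.13 -0.35] F [-16.6   4.1  21.2] w 0.296 gf 63.3
tip in tool mm [-0.6 -0.8 40. ] Ftool [ -2.   -6.3 -26.4] M [ 1.59 -0.31 -0.01]
```

Request:
move_arm:
  rows:
    - [0.03,-0.07,0,0,0,0,-1]
    - [0,0,0,0,0,0,-1]
    - [0,0,0,0,0,0,-1]
    - [0,0,0,0,0,0,-1]
    - [0,0,0,0,0,0,-1]
    - [0,0,0,0,0,0,-1]

```text
time: 17.57
tool_pos: [0.5114, -0.0325, 0.1844]
tool_rot: [0.18, 0.801, 0.557, 0.125]
contact_force: [-15.9, 3.1, 20.6]
gripper_width: 0.3
grasp_force: 62.9
```

```bash
python3 q.py
python3 - <<'E'
from h import *
w=grab('wrist','w9');s=grab('scene','s9')
def c(i,x,y,w,h,W,H): return cv2.resize(i[y:y+h,x:x+w],(W,H),interpolation=cv2.INTER_CUBIC)
cv2.imwrite('pics/m9.png',np.hstack([c(w['img'],210,140,150,200,300,400),c(s['img'],240,165,80,80,400,400)]))
E
```

```text
t 17.57 pos [ 0.5114 -0.0325  0.1844] shift cm [-0.09 -0.05 -2.39] turn deg [ 0.14  0.15 -0.35] F [-15.9   3.1  20.6] w 0.3 gf 62.9
tip in tool mm [-0.7 -0.6 40. ] Ftool [ -2.7  -5.6 -25.5] M [ 1.21 -0.39 -0.01]
```

View pics/m9.png

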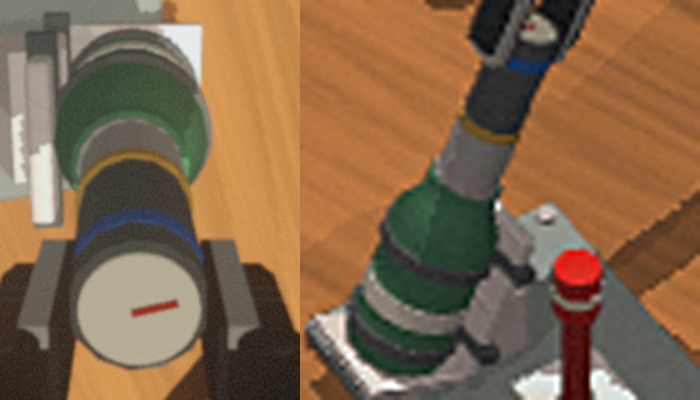

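The coupler sits squarely on the nipple, the red band has sunk into the neck, and the marker stands fully in its bore at about (575,270) in the crop. The push is steady at about 25 N, so I'll hand in.

```bash
python3 -c "
from plant import manip
print(manip.job_done())"
```

```text
the job is handed in; nothing more can be done
None
```

The job is handed in after about 17.6 s of robot time: the marker is fully down and upright in the bore, and the gripped coupler is holding the collar home with about 25 N.

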